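# Line up the camera lenses on the desk dock by height

## Robot

A 6-joint arm with a two-finger parallel gripper is mounted at the origin on the work surface. World frame = base frame: x ahead of the robot, y to its left, z up, the work surface at z = 0. Lengths are in m, angles in degrees, forces in N, time in s.
With the tool pointing down it reaches from about 0.35 to 0.875 m from the base axis. Payload 4.2 kg.
Tool frame: the origin (TCP) lies midway between the tips of the shut fingers; the grasp point (between the pads) lies 19 mm behind it; z points along the fingers, y is the line along which they close (so a half turn about z gives the same grasp; the last joint's range is limited). The gripper opens to 87 mm and grips with 3 to 60 N. Pads are 19 mm wide; open, the fingers measure 117 mm over their backs; the gripper's body (75 mm by 190 mm) begins 51 mm behind the grasp point.
Start: joints at [-52.506, 22.042, 0.453, 0, -68.411, -14.817], TCP at [0.241, -0.577, 0.223] pointing down, gripper open.
Joint ranges: [-179.83, 179.83], [-69.29, 118.12], [-61.27, 80.66], [-181.25, 117.63], [-171.15, -9.14], [-177.46, 177.46]. Speed limits (degrees/s): [159.86, 159.86, 180, 180, 180, 180].

## Interface

Orientations are given as a 3x3 rotation matrix whose columns are the frame's x, y, z axes.
In Python, from station import sensors, eyes, workorder gives the robot as it stands.
- The arm moves only by the tool tcp_steps, called after "Call:" as name(argument=value, ...) on one line, values as JSON. Schema: {"type":"object","properties":{"steps":{"type":"string"},"only":{"type":"string"},"quiet":{"type":"boolean"},"lines":{"type":"string"}},"required":["steps"],"additionalProperties":false}. steps is a string of 1 to 8 rows, one to a line, with the numbers parted by spaces; each row has 7 numbers: the opening from 0.0 (shut) to 1.0 (fully open), then dx, dy, dz in m, then a rotation vector rx, ry, rz in degrees; each row is the pose to reach, as a shift and turn from the pose commanded when the call began, along the tool's axes at that moment; what a row does not reach only later rows make up. A row lasts 1/10 s, in which the tool goes at most 0.05 m and 8.59 degrees, less where a joint would pass 70% of its speed; a pose out of reach is approached as far as the arm can. The fingers move at their own pace and stop on an object; the grip force is fixed at half the most. Time passes only in rows, so rows that do not move let the fingers close. The tool returns the time, the measured TCP pose, the force, the opening and the grip force at its end. only (a regular expression) keeps the lines of the reply that match it, lines (a string "A,B") keeps lines A to B, and quiet returns only ok. Input that does not fit is refused with a message, and nothing moves.
- sensors.sense(): the state, without advancing time (a new reading comes with each control period).
- eyes.capture(name): name is "scene" or "top" or "wrist"; returns a dict with "pixels" (480x640x3 uint8, red, green, blue), "z_map" (480x640 float32, m along the optical axis (not along the pixel's ray), 0 where there is no reading), "K" (3x3 intrinsics, pixels), "world_from_camera" (4x4, takes a point from camera to world coordinates). Camera axes: x right, y up, looking along -z (the intrinsics and any distortion apply to the point x, -y, -z); pixel columns grow to the right and rows downward; lengths in m; the calibration is good to about 2 mm. A picture is of the moment at which its call begins.
- workorder.finish_job(): hands the job in; it is judged then, once.
The state is a dict: "time_s": time; "joints": joint angles; "joint_velocities": joint speeds; "effort": joint torques, N m; "tcp_pos": TCP position; "ee_rot": TCP orientation; "wrist_force": force on the tool from outside, world axes, zero at the start; "moment": the same for the moment, N m; "gripper_width": opening from 0.0 (shut) to 1.0 (fully open); "gripper_force": force on a finger pad.
Only numpy, scipy, OpenCV 4.12 (cv2) and the standard library are available. Lean on these libraries where they do the work, as an engineer would, in place of code of your own. Each camera call takes 0.05 s, during which the arm holds its last target. There are 200 camera calls.

## Task

Stand the four camera lenses on the dock's round pads in order of height, one lens to a pad: the shortest on the pad next to the upright end block, the tallest on the pad farthest from it. Each must stand upright and wholly on its pad; set them down rather than drop them, never tip one over, and leave the mug where it is.

Things in the scene. Friction and masses are not known exactly. Their poses are not given: they have to be found in the camera images.
- lens_a: Loose camera lens, the shortest of the four: a plain upright cylinder 42 mm tall and 58 mm in diameter, silver barrel with black rubber ring(s), dark glass on top. Stands on the bare desk (z = 0) at the start. Origin: centre of its underside; z axis up along the barrel; yaw means nothing (round). Grip it across the barrel anywhere.
- lens_b: Loose camera lens, the second shortest of the four: a plain upright cylinder 62 mm tall and 52 mm in diameter, silver barrel with black rubber ring(s), dark glass on top. Stands on the bare desk (z = 0) at the start. Origin: centre of its underside; z axis up along the barrel; yaw means nothing (round). Grip it across the barrel anywhere.
- lens_c: Loose camera lens, the second tallest of the four: a plain upright cylinder 84 mm tall and 60 mm in diameter, silver barrel with black rubber ring(s), dark glass on top. Stands on the bare desk (z = 0) at the start. Origin: centre of its underside; z axis up along the barrel; yaw means nothing (round). Grip it across the barrel anywhere.
- lens_d: Loose camera lens, the tallest of the four: a plain upright cylinder 108 mm tall and 54 mm in diameter, silver barrel with black rubber ring(s), dark glass on top. Stands on the bare desk (z = 0) at the start. Origin: centre of its underside; z axis up along the barrel; yaw means nothing (round). Grip it across the barrel anywhere.
- pad_p: One of four identical fixed round black pads, 76 mm across, 3 mm thick, in a straight row 95 mm apart on a dock board (460 x 100 x 12 mm, fixed, long side roughly along y). Which name is where in the row changes at every start. Origin: centre of its underside; its top is 3 mm higher, 15 mm above the desk. Its y axis runs along the row, x across the board.
- pad_q: One of four identical fixed round black pads, 76 mm across, 3 mm thick, in a straight row 95 mm apart on a dock board (460 x 100 x 12 mm, fixed, long side roughly along y). Which name is where in the row changes at every start. Origin: centre of its underside; its top is 3 mm higher, 15 mm above the desk. Its y axis runs along the row, x across the board.
- pad_r: One of four identical fixed round black pads, 76 mm across, 3 mm thick, in a straight row 95 mm apart on a dock board (460 x 100 x 12 mm, fixed, long side roughly along y). Which name is where in the row changes at every start. Origin: centre of its underside; its top is 3 mm higher, 15 mm above the desk. Its y axis runs along the row, x across the board.
- pad_s: One of four identical fixed round black pads, 76 mm across, 3 mm thick, in a straight row 95 mm apart on a dock board (460 x 100 x 12 mm, fixed, long side roughly along y). Which name is where in the row changes at every start. Origin: centre of its underside; its top is 3 mm higher, 15 mm above the desk. Its y axis runs along the row, x across the board.
- end_stop: Fixed upright wooden block at either end of the dock board: 90 mm across the board, 20 mm along it, 40 mm high above the board (top 52 mm above the desk). Origin: centre of its underside, in line with the pads; the nearest pad's centre is 75 mm away, the others 170, 265 and 360 mm. The board's other end bears only a flat 2 mm strip.
- mug: Bystander: loose white mug standing on the desk to the left of the work, 80 mm in diameter, 92 mm tall, with a handle towards its own +y. Origin: centre of its underside.
There are look-alikes about, which are no part of the job. Leave any purple or red look-alike of the lens_a alone.

How it is judged:
By the outcome, as a careful person would: the job done as asked, in the order asked, and still so for the second after the job is handed in, with the robot touching nothing.
It also fails if it takes over 96 s, if anything falls off the work surface, if the arm or the gripper's body presses on something with over 40 N, if the wrist force passes 120 N, or if a joint passes its speed limit or range.

## Working session

There is one attempt and no reset: what is moved stays moved. The work goes in short steps, Python scripts to look and compute and a tool call to move; the robot and the scene stay as the last step left them, time stands still between calls to the robot, and variables do not carry over. Pictures are saved under pics/ and viewed, at most 14 in all, crops included, and the job is handed in when it is done.

```bash
mkdir -p pics; ls
```

Create h.py:
```python
import numpy as np,cv2
from station import sensors,eyes,workorder
def cap(n,f=None):
    c=eyes.capture(n)
    if f: cv2.imwrite('pics/'+f,c['pixels'][:,:,::-1])
    return c
def ray(c,u,v):
    K=c['K'];T=np.array(c['world_from_camera'])
    d=np.array([(u-K[0][2])/K[0][0],-(v-K[1][2])/K[1][1],-1.])
    return T[:3,3],T[:3,:3]@d
def onplane(c,u,v,z):
    o,d=ray(c,u,v);return o+d*(z-o[2])/d[2]
def cloud(c):
    K=np.array(c['K']);T=np.array(c['world_from_camera']);z=c['z_map']
    v,u=np.indices(z.shape)
    p=np.stack([(u-K[0,2])/K[0,0]*z,-(v-K[1,2])/K[1,1]*z,-z],-1)
    P=p@T[:3,:3].T+T[:3,3];P[z==0]=np.nan
    return P
```

Run:
```python
from h import *
import pickle
d={}
for n in('scene','top','wrist'):
    d[n]=cap(n,n+'0.png')
    print(n,np.round(d[n]['world_from_camera'],3).tolist(),np.round(d[n]['K'],1).tolist(),[k for k in d[n]])
pickle.dump(d,open('c0.pkl','wb'))
s=sensors.sense();print({k:np.round(v,3).tolist() for k,v in s.items()})
```

```text
pics
scene [[0.523, -0.718, 0.46, 1.043], [0.853, 0.439, -0.283, -0.229], [0.001, 0.54, 0.842, 1.062], [0.0, 0.0, 0.0, 1.0]] [[575.3, 0.0, 327.8], [0.0, 575.3, 233.4], [0.0, 0.0, 1.0]] ['pixels', 'z_map', 'K', 'world_from_camera']
top [[0.022, 0.997, -0.072, 0.415], [-1.0, 0.021, -0.019, 0.085], [-0.018, 0.072, 0.997, 1.151], [0.0, 0.0, 0.0, 1.0]] [[470.0, 0.0, 319.5], [0.0, 470.0, 238.7], [0.0, 0.0, 1.0]] ['pixels', 'z_map', 'K', 'world_from_camera']
wrist [[-0.384, -0.889, -0.25, 0.171], [0.923, -0.369, -0.106, -0.605], [0.002, -0.272, 0.962, 0.385], [0.0, 0.0, 0.0, 1.0]] [[358.2, 0.0, 317.9], [0.0, 358.2, 243.6], [0.0, 0.0, 1.0]] ['pixels', 'z_map', 'K', 'world_from_camera']
{'time_s': 0.15, 'joints': [-52.507, 22.08, 0.399, -0.019, -68.41, -14.815], 'joint_velocities': [0.03, -0.06, 0.258, 0.167, 0.03, 0.008], 'effort': [-0.0, -39.105, 18.759, 4.222, 0.012, -0.0], 'tcp_pos': [0.241, -0.576, 0.222], 'ee_rot': [[-0.923, -0.385, -0.001], [-0.385, 0.923, 0.001], [0.0, 0.002, -1.0]], 'wrist_force': [0.184, 0.507, -0.167], 'moment': [0.017, -0.004, -0.053], 'gripper_force': 0.0, 'gripper_width': 1.0}
```

View pics/top0.png

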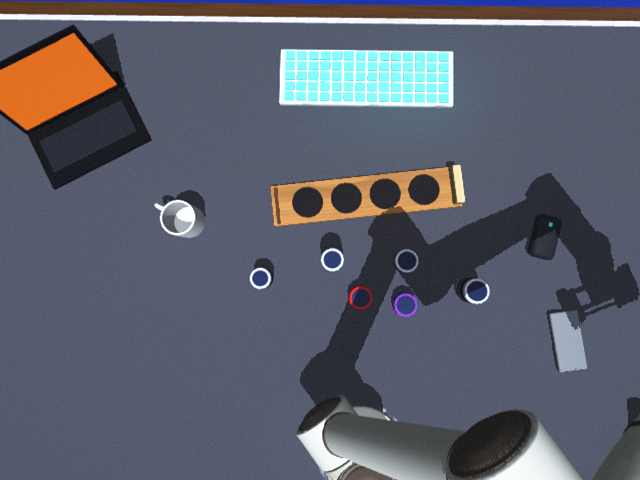

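View pics/scene0.png

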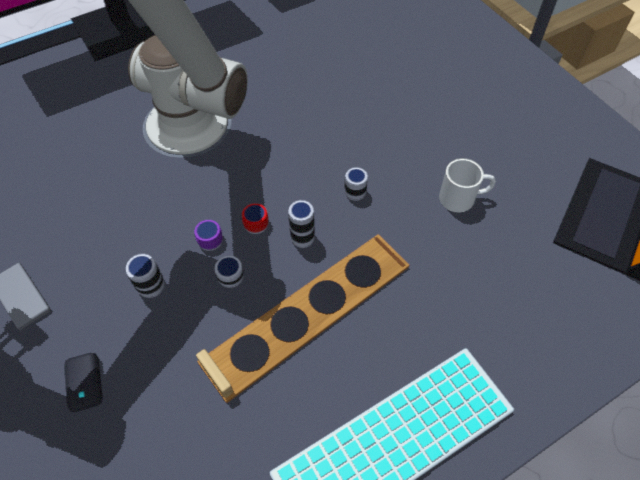

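The top view shows four silver lenses at about (260,278), (332,259), (406,260) and (476,291). The red look-alike is at (361,297), the purple one at (405,305), and the end block at (457,184), the right-hand (−y) end. In the scene view the same lenses are at (356,183), (302,222), (229,270) and (147,275). I'll measure each one in both views.

Create m.py:
```python
from h import *
import pickle
d=pickle.load(open('c0.pkl','rb'))
seeds={'L1':((260,278),(356,176)),'L2':((332,259),(302,212)),'L3':((406,260),(229,266)),'L4':((476,291),(144,267)),'red':((361,297),(255,213)),'purple':((405,305),(208,229)),
'P1':((307,202),(362,271)),'P2':((346,198),(327,297)),'P3':((385,193),(290,324)),'P4':((424,189),(250,352))}
def blob(c,s,pad):
    im=c['pixels'].astype(int);h=im.max(2)
    m=((h<45) if pad else ((im[:,:,2]-im[:,:,0]>22)&(h<130))).astype(np.uint8)
    m=cv2.morphologyEx(m,cv2.MORPH_OPEN,np.ones((2,2),np.uint8))
    n,l,st,ce=cv2.connectedComponentsWithStats(m,connectivity=4)
    sub=l[s[1]-4:s[1]+5,s[0]-4:s[0]+5].ravel();sub=sub[sub>0]
    if not len(sub): return None
    k=np.bincount(sub).argmax()
    ct=max(cv2.findContours((l==k).astype(np.uint8),0,1)[0],key=len)
    e=cv2.fitEllipse(cv2.convexHull(ct)) if len(ct)>5 else None
    return e,st[k,4]
for n,(a,b) in seeds.items():
    pad=n[0]=='P'
    r=[blob(d[k],s,pad) for k,s in(('top',a),('scene',b))]
    if None in r: print(n,r);continue
    (o1,d1),(o2,d2)=[ray(d[k],*q[0][0]) for k,q in zip(('top','scene'),r)]
    t=np.linalg.lstsq(np.stack([d1,-d2],1),o2-o1,rcond=None)[0]
    p,q=o1+t[0]*d1,o2+t[1]*d2
    print(n,'tri',np.round((p+q)/2,4),'gap %.4f'%np.linalg.norm(p-q),[(np.round(x[0][0],1).tolist(),np.round(x[0][1],1).tolist(),int(x[1])) for x in r])
    P=cloud(d['top']);u,v=map(int,r[0][0][0]);print('   depth z',np.round(np.nanmedian(P[v-2:v+3,u-2:u+3,2]),4))
for n in('top','scene'):
    P=cloud(d[n]);u,v=dict(top=(457,184),scene=(213,374))[n]
    print(n,'block',np.round(P[v,u],3),'mug',np.round(P[(222,160)[n!='top'],(180,462)[n!='top']],3))
    c=d[n]['pixels']
    x=(c[225:345,230:530] if n=='top' else c[150:330,110:400])
    cv2.imwrite(f'pics/crop_{n}.png',cv2.resize(x,None,fx=2.6,fy=2.6,interpolation=2)[:,:,::-1])
```

```bash
python3 m.py
```

```text
L1 tri [0.3981 0.2424 0.0565] gap 0.0038 [([260.7, 278.9], [13.9, 14.3], 163), ([357.1, 176.3], [11.9, 15.1], 149)]
   depth z 0.0621
L2 tri [0.4439 0.0758 0.1036] gap 0.0036 [([332.9, 260.2], [15.6, 16.0], 203), ([301.6, 210.7], [14.7, 17.4], 208)]
   depth z 0.1085
L3 tri [ 0.4469 -0.1005  0.0392] gap 0.0041 [([407.6, 261.3], [18.5, 19.0], 256), ([228.7, 267.1], [18.0, 21.0], 296)]
   depth z 0.0428
L4 tri [ 0.3824 -0.2513  0.0814] gap 0.0035 [([477.7, 290.9], [19.3, 20.3], 302), ([141.2, 267.1], [18.6, 23.3], 340)]
   depth z 0.0857
red tri [0.3572 0.0068 0.0377] gap 0.0044 [([361.4, 298.6], [16.0, 17.1], 219), ([255.2, 213.9], [14.2, 17.8], 204)]
   depth z 0.0428
purple tri [ 0.343  -0.0991  0.0377] gap 0.0040 [([406.5, 305.7], [16.9, 17.3], 238), ([207.7, 230.7], [15.6, 19.2], 244)]
   depth z 0.0414
P1 [None, None]
P2 [None, None]
P3 [None, None]
P4 [(None, np.int32(4)), None]
top block [ 0.63  -0.214  0.052] mug [0.532 0.452 0.005]
scene block [ 0.639 -0.222  0.05 ] mug [0.503 0.448 0.091]
```

View pics/crop_scene.png

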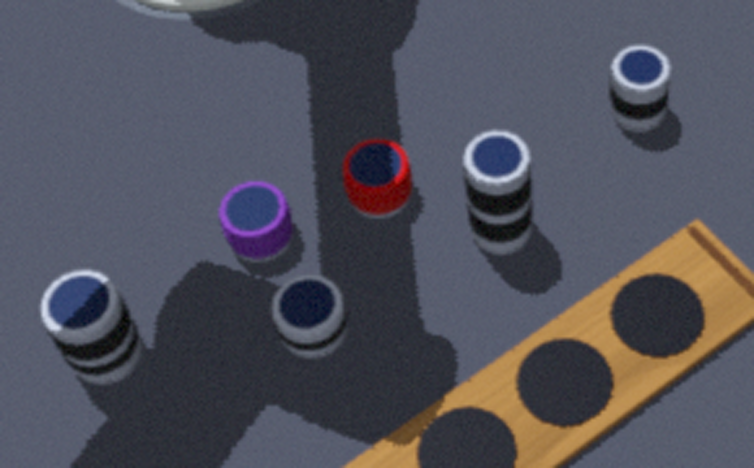

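Four silver, one red and one purple candidate. The shortest silver lens, at scene (229,270) in the crop, is lens_a because it has a silver barrel; the red (255,213) and purple (208,229) ones are look-alikes. The measured heights give L3=a, L1=b, L4=c and L2=d. Next I'll measure the pads.

Create p.py:
```python
from h import *
import pickle
d=pickle.load(open('c0.pkl','rb'))
S={'top':[(307,202),(346,198),(385,193),(424,189)],'scene':[(362,271),(327,297),(290,324),(250,352)]}
C={}
for n in S:
    im=cv2.medianBlur(d[n]['pixels'],3).astype(int)
    print(n,[im[v,u].tolist() for u,v in S[n]])
    m=((im[:,:,0]-im[:,:,2])<8).astype(np.uint8)   # not wood
    m=cv2.morphologyEx(m,cv2.MORPH_OPEN,np.ones((5,5),np.uint8))
    nn,l,st,ce=cv2.connectedComponentsWithStats(m,connectivity=4)
    C[n]=[]
    for u,v in S[n]:
        k=l[v,u];ct=max(cv2.findContours((l==k).astype(np.uint8),0,1)[0],key=len)
        e=cv2.fitEllipse(ct);C[n].append(e[0]);print(np.round(e[0],1),np.round(e[1],1),st[k,4],np.round(onplane(d[n],*e[0],.015),4), 'depth z',np.round(np.nanmedian(cloud(d[n])[v-4:v+5,u-4:u+5,2]),4))
for a,b in zip(C['top'],C['scene']):
    (o1,d1),(o2,d2)=ray(d['top'],*a),ray(d['scene'],*b)
    t=np.linalg.lstsq(np.stack([d1,-d2],1),o2-o1,rcond=None)[0];print('tri',np.round((o1+t[0]*d1+o2+t[1]*d2)/2,4))
for k,h,a,b in(('b',.062,(260.7,278.9),(357.1,176.3)),('d',.108,(332.9,260.2),(301.6,210.7)),('a',.042,(407.6,261.3),(228.7,267.1)),('c',.084,(477.7,290.9),(141.2,267.1))):
    print(k,np.round(onplane(d['top'],*a,h),4),np.round(onplane(d['scene'],*b,h),4))
```

```bash
python3 p.py
```

```text
top [[42, 40, 46], [42, 41, 48], [43, 43, 49], [42, 42, 45]]
[307.1 201.7] [28.  28.5] 666 [0.5868 0.1392 0.015 ] depth z 0.0157
[345.9 197.5] [28.  28.7] 671 [0.5988 0.0449 0.015 ] depth z 0.0158
[384.7 193.4] [27.8 28.6] 665 [ 0.6106 -0.0495  0.015 ] depth z 0.0152
[423.3 189.1] [28.  28.7] 672 [ 0.6231 -0.143   0.015 ] depth z 0.0158
scene [[42, 44, 51], [45, 48, 56], [50, 49, 60], [50, 51, 61]]
[362.5 271. ] [29.5 33.5] 819 [0.5873 0.137  0.015 ] depth z 0.015
[326.9 296.6] [31.3 34.5] 895 [0.599  0.0431 0.015 ] depth z 0.0146
[289.2 323.8] [33.  35.7] 975 [ 0.611 -0.051  0.015] depth z 0.0145
[249.4 352.7] [34.6 37.7] 1076 [ 0.6232 -0.1451  0.015 ] depth z 0.0149
tri [0.5867 0.1385 0.0128]
tri [0.5987 0.0441 0.0136]
tri [ 0.6107 -0.0502  0.0135]
tri [ 0.623  -0.1442  0.0134]
b [0.3973 0.24   0.062 ] [0.4024 0.2416 0.062 ]
d [0.443  0.0743 0.108 ] [0.4473 0.076  0.108 ]
a [ 0.446  -0.1019  0.042 ] [ 0.4496 -0.0992  0.042 ]
c [ 0.3818 -0.2522  0.084 ] [ 0.3852 -0.2497  0.084 ]
```

The block end is P4 (y=−0.144), so the targets are a→P4, b→P3, c→P2, d→P1. I'll start over lens_a, turning the tool so the fingers close across the row (yaw 187.3°).

Add to h.py:
```python
def go(x,y,z,yaw=187.3):
    s=sensors.sense();R=np.array(s['ee_rot']);p=np.array(s['tcp_pos'])
    from scipy.spatial.transform import Rotation as Ro
    a=np.radians(yaw);Y=np.array([np.cos(a),np.sin(a),0]);Z=np.array([0,0,-1.]);G=np.stack([np.cross(Y,Z),Y,Z],1)
    r=Ro.from_matrix(R.T@G).as_rotvec(degrees=True)
    print('t',s['time_s'],'tcp',p.round(4),'w',round(float(s['gripper_width']),3),'F',np.round(s['wrist_force'],1),'grip',np.round(s['gripper_force'],1),'-> d',(R.T@(np.array([x,y,z])-p)).round(4),'rot',r.round(2))
```

```text
(no output)
```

Call:
tcp_steps(steps="1 -0.374 0.36 0 0 0 -74.7\n1 -0.374 0.36 0 0 0 -74.7\n1 -0.374 0.36 0 0 0 -74.7\n1 -0.374 0.36 0 0 0 -74.7\n1 -0.374 0.36 0 0 0 -74.7\n1 -0.374 0.36 0 0 0 -74.7\n1 -0.374 0.36 0 0 0 -74.7\n1 -0.374 0.36 0 0 0 -74.7")

```text
time_s: 0.95
tcp_pos: [0.4002, -0.2076, 0.2226]
ee_rot: [[0.031, -1.0, 0.0], [-1.0, -0.031, 0.0], [0.0, -0.0, -1.0]]
wrist_force: [2.2, -0.4, -0.1]
gripper_width: 0.999
gripper_force: 0.0
```

```bash
python3 -c "
from h import *
go(.448,-.1005,.2)"
```

```text
t 0.95 tcp [ 0.4002 -0.2076  0.2226] w 0.999 F [ 2.2 -0.4 -0.1] grip 0.0 -> d [-0.1056 -0.0511  0.0227] rot [-0.02 -0.   -5.52]
```

Call:
tcp_steps(steps="1 -0.106 -0.051 0.02 0 0 -5.5\n1 -0.106 -0.051 0.02 0 0 -5.5\n1 -0.106 -0.051 0.02 0 0 -5.5\n1 -0.106 -0.051 0.02 0 0 -5.5\n1 -0.106 -0.051 0.02 0 0 -5.5")

```text
time_s: 1.45
tcp_pos: [0.448, -0.1022, 0.2023]
ee_rot: [[0.122, -0.993, -0.001], [-0.993, -0.122, -0.0], [0.0, 0.001, -1.0]]
wrist_force: [-0.6, -0.8, -0.4]
gripper_width: 1.002
gripper_force: 0.0
```

Run:
```python
from h import *
import pickle
c=cap('wrist','w1.png');t=cap('top');pickle.dump((c,t),open('w1.pkl','wb'))
go(.448,-.1005,.012)
```

```text
t 1.55 tcp [ 0.4479 -0.1031  0.2026] w 1.0 F [-1.   0.2  0.3] grip 0.0 -> d [-0.0026 -0.0005  0.1906] rot [ 0.01 -0.   -0.43]
```

View pics/w1.png

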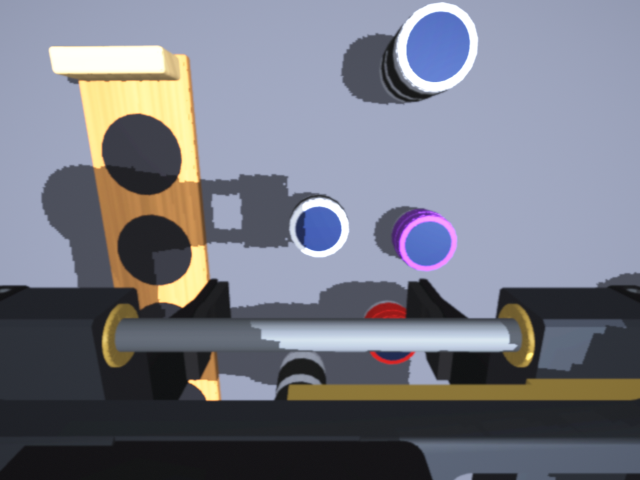

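The wrist view shows lens_a at (319,227), purple at (427,241), lens_c's top at (438,47), and pads P4 at (142,154) and P3 at (155,249). I'll measure their positions from this view.

Add to h.py:
```python
def rim(c,u,v,z,r=45):
    im=cv2.medianBlur(c['pixels'],3).astype(int);m=((im[:,:,2]-im[:,:,0]>55)).astype(np.uint8)
    l=cv2.connectedComponents(m,connectivity=4)[1]
    sub=l[v-5:v+6,u-5:u+6].ravel();k=np.bincount(sub[sub>0]).argmax()
    e=cv2.fitEllipse(cv2.convexHull(max(cv2.findContours((l==k).astype(np.uint8),0,1)[0],key=len)))
    print('glass',np.round(e[0],1),np.round(e[1],1),np.round(onplane(c,*e[0],z),4),'depthz',np.round(np.nanmedian(cloud(c)[v-3:v+4,u-3:u+4,2]),4))
def pad(c,u,v):
    im=cv2.medianBlur(c['pixels'],3).astype(int);m=((im[:,:,0]-im[:,:,2])<8).astype(np.uint8)
    m=cv2.morphologyEx(m,cv2.MORPH_OPEN,np.ones((5,5),np.uint8));l=cv2.connectedComponents(m,connectivity=4)[1]
    e=cv2.fitEllipse(cv2.convexHull(max(cv2.findContours((l==l[v,u]).astype(np.uint8),0,1)[0],key=len)))
    print('pad',np.round(e[0],1),np.round(e[1],1),np.round(onplane(c,*e[0],.015),4))
```

Run:
```python
from h import *
import pickle
c,t=pickle.load(open('w1.pkl','rb'))
rim(c,319,227,.042);rim(c,438,47,.084);rim(c,427,241,.042);pad(c,142,154);pad(c,155,249)
```

```text
glass [319.2 228.4] [43.  45.3] [ 0.4456 -0.0997  0.042 ] depthz 0.0431
glass [437.6  46.3] [62.1 71.7] [ 0.38   -0.2507  0.084 ] depthz 0.0846
glass [427.7 243.3] [43.9 47.7] [ 0.343  -0.0977  0.042 ] depthz 0.0431
pad [141.3 153.9] [72.7 83.2] [ 0.6212 -0.1451  0.015 ]
pad [154.1 249.7] [65.3 74.1] [ 0.6093 -0.051   0.015 ]
```

Call:
tcp_steps(steps="1 -0.003 0.001 0.05 0 0 -0.4\n1 -0.003 0.001 0.1 0 0 -0.4\n1 -0.003 0.001 0.14 0 0 -0.4\n1 -0.003 0.001 0.17 0 0 -0.4\n1 -0.003 0.001 0.187 0 0 -0.4\n1 -0.003 0.001 0.19 0 0 -0.4\n1 -0.003 0.001 0.19 0 0 -0.4")

```text
time_s: 2.25
tcp_pos: [0.4469, -0.1003, 0.0126]
ee_rot: [[0.126, -0.992, -0.0], [-0.992, -0.126, -0.0], [0.0, 0.0, -1.0]]
wrist_force: [-0.7, 0.3, 0.5]
gripper_width: 0.998
gripper_force: 0.0
```

```bash
python3 -c "
from h import *
go(.4465,-.100,.012)"
```

```text
t 2.25 tcp [ 0.4469 -0.1003  0.0126] w 0.998 F [-0.7  0.3  0.5] grip 0.0 -> d [-0.0004  0.0004  0.0006] rot [ 0.02 -0.01 -0.04]
```

Close, then lift.

Call:
tcp_steps(steps="0 0 0 0 0 0 0\n0 0 0 0 0 0 0\n0 0 0 0 0 0 0\n0 0 0 0 0 0 0\n0 0 0 0 0 0 0\n0 0 0 0 0 0 0\n0 0 0 0 0 0 0\n0 0 0 0 0 0 0")

```text
time_s: 3.05
tcp_pos: [0.4472, -0.0994, 0.013]
ee_rot: [[0.128, -0.992, 0.001], [-0.992, -0.128, -0.0], [0.0, -0.001, -1.0]]
wrist_force: [-0.7, 0.4, 6.8]
gripper_width: 0.659
gripper_force: 30.0
```

Call:
tcp_steps(steps="0 0 0 -0.02 0 0 0\n0 0 0 -0.05 0 0 0\n0 0 0 -0.08 0 0 0\n0 0 0 -0.1 0 0 0\n0 0 0 -0.1 0 0 0")

```text
time_s: 3.55
tcp_pos: [0.4486, -0.0993, 0.1147]
ee_rot: [[0.128, -0.992, 0.006], [-0.992, -0.128, 0.001], [0.0, -0.006, -1.0]]
wrist_force: [0.5, -0.7, -1.8]
gripper_width: 0.661
gripper_force: 30.0
```

```bash
python3 -c "
from h import *
go(.6222,-.1448,.1)"
```

```text
t 3.55 tcp [ 0.4486 -0.0993  0.1147] w 0.661 F [ 0.5 -0.7 -1.8] grip 30.0 -> d [ 0.0673 -0.1662  0.0157] rot [-0.34 -0.01  0.05]
```

Call:
tcp_steps(steps="0 0.015 -0.036 0 0 0 0\n0 0.031 -0.077 0 0 0 0\n0 0.047 -0.118 0 0 0 0\n0 0.06 -0.15 0 0 0 0\n0 0.067 -0.166 0 0 0 0\n0 0.067 -0.166 0 0 0 0\n0 0.067 -0.166 0 0 0 0")

```text
time_s: 4.25
tcp_pos: [0.6184, -0.1446, 0.1098]
ee_rot: [[0.127, -0.992, -0.005], [-0.992, -0.127, 0.001], [-0.001, 0.005, -1.0]]
wrist_force: [-0.1, 1.1, -2.0]
gripper_width: 0.658
gripper_force: 30.0
```

Run:
```python
from h import *
c=cap('wrist','w2.png')
go(.6222,-.1448,.0285)
```

```text
t 4.3 tcp [ 0.6183 -0.1445  0.1105] w 0.659 F [ 0.1  0.3 -1.7] grip 30.0 -> d [ 0.0009 -0.0042  0.082 ] rot [0.23 0.07 0.01]
```

View pics/w2.png

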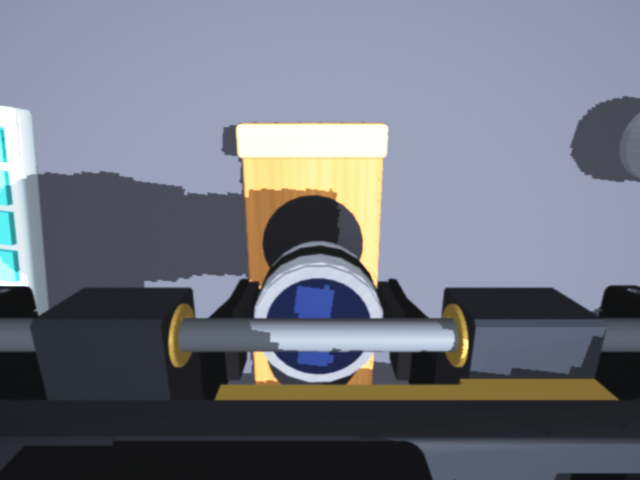

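The wrist view shows lens_a in the fingers at (319,315), lined up over pad P4 at (313,240). Lowering it.

Call:
tcp_steps(steps="0 0.001 -0.004 0.03 0 0 0\n0 0.001 -0.004 0.055 0 0 0\n0 0.001 -0.004 0.07 0 0 0\n0 0.001 -0.004 0.077 0 0 0\n0 0.001 -0.004 0.079 0 0 0\n0 0.001 -0.004 0.079 0 0 0")

```text
time_s: 4.9
tcp_pos: [0.6243, -0.1451, 0.0341]
ee_rot: [[0.128, -0.992, 0.001], [-0.992, -0.128, -0.0], [0.0, -0.001, -1.0]]
wrist_force: [0.0, 0.5, -1.6]
gripper_width: 0.661
gripper_force: 30.0
```

```bash
python3 -c "
from h import *
go(.6222,-.1448,.0275)"
```

```text
t 4.9 tcp [ 0.6243 -0.1451  0.0341] w 0.661 F [ 0.   0.5 -1.6] grip 30.0 -> d [-0.0006  0.002   0.0066] rot [-0.04 -0.01  0.06]
```

Call:
tcp_steps(steps="0 0 0.002 0.002 0 0 0\n0 0 0.002 0.004 0 0 0\n0 0 0.002 0.005 0 0 0\n0 0 0.002 0.006 0 0 0")

```text
time_s: 5.3
tcp_pos: [0.6223, -0.1455, 0.028]
ee_rot: [[0.128, -0.992, 0.0], [-0.992, -0.128, -0.0], [0.0, -0.0, -1.0]]
wrist_force: [-2.0, 1.7, 4.8]
gripper_width: 0.658
gripper_force: 30.0
```

Call:
tcp_steps(steps="0 0 0 0 0 0 0\n0 0 0 0.001 0 0 0\n0 0 0 0.001 0 0 0")

```text
time_s: 5.6
tcp_pos: [0.6223, -0.1456, 0.0281]
ee_rot: [[0.128, -0.992, 0.0], [-0.992, -0.128, -0.0], [0.0, -0.0, -1.0]]
wrist_force: [-3.2, 1.3, 6.1]
gripper_width: 0.663
gripper_force: 30.0
```

```bash
python3 -c "
from h import *
go(.6222,-.1448,.0275)"
```

```text
t 5.6 tcp [ 0.6223 -0.1456  0.0281] w 0.663 F [-3.2  1.3  6.1] grip 30.0 -> d [-0.0008  0.      0.0006] rot [-0.02 -0.02  0.05]
```

Call:
tcp_steps(steps="0.5 0 0 0 0 0 0\n1 0 0 0 0 0 0\n1 0 0 0 0 0 0\n1 0 0 0 0 0 0\n1 0 0 0 0 0 0")

```text
time_s: 6.1
tcp_pos: [0.6223, -0.1455, 0.0263]
ee_rot: [[0.128, -0.992, -0.0], [-0.992, -0.128, -0.0], [0.0, 0.0, -1.0]]
wrist_force: [-0.5, 0.1, -0.4]
gripper_width: 0.936
gripper_force: 0.0
```

Call:
tcp_steps(steps="1 0 0 -0.03 0 0 0\n1 0 0 -0.08 0 0 0\n1 0 0 -0.13 0 0 0\n1 -0.04 0.017 -0.17 0 0 0\n1 -0.08 0.034 -0.17 0 0 0\n1 -0.12 0.05 -0.17 0 0 0\n1 -0.16 0.067 -0.17 0 0 0\n1 -0.2 0.083 -0.17 0 0 0")

```text
time_s: 6.9
tcp_pos: [0.5133, 0.0435, 0.1967]
ee_rot: [[0.127, -0.992, 0.001], [-0.992, -0.127, 0.0], [-0.0, -0.001, -1.0]]
wrist_force: [0.8, -0.2, -0.3]
gripper_width: 0.996
gripper_force: 0.0
```

Run:
```python
from h import *
cap('top','t3.png')
go(.399,.241,.2)
```

```text
t 6.95 tcp [0.5108 0.0471 0.1968] w 1.0 F [-3.9  0.9 -1.4] grip 0.0 -> d [-0.2068  0.0854 -0.0028] rot [0.02 0.12 0.23]
```

View pics/t3.png

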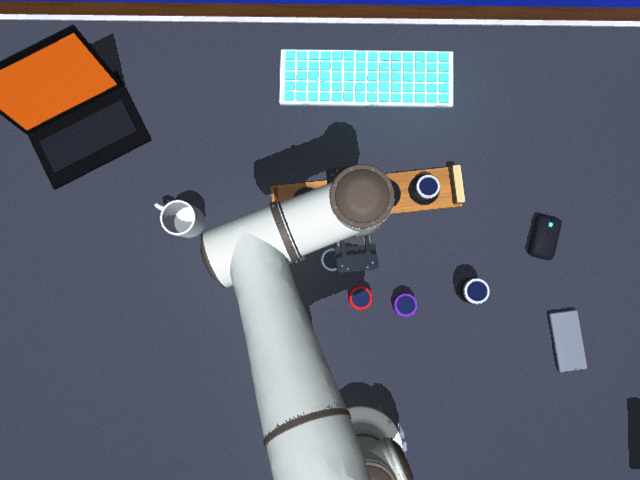

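The top view shows lens_a standing on P4 at (428,187), with the mug undisturbed at (182,217). Next is lens_b.

Call:
tcp_steps(steps="1 -0.04 0.017 0 0 0 0\n1 -0.08 0.034 0 0 0 0\n1 -0.12 0.05 0 0 0 0\n1 -0.16 0.067 0 0 0 0\n1 -0.19 0.08 0 0 0 0\n1 -0.212 0.089 0 0 0 0\n1 -0.212 0.089 0 0 0 0\n1 -0.212 0.089 0 0 0 0")

```text
time_s: 7.75
tcp_pos: [0.3989, 0.2413, 0.1965]
ee_rot: [[0.129, -0.992, -0.0], [-0.992, -0.129, -0.0], [0.0, 0.0, -1.0]]
wrist_force: [-0.1, -0.0, 0.1]
gripper_width: 0.999
gripper_force: 0.0
```

Run:
```python
from h import *
c=cap('wrist','w3.png')
go(.399,.241,.03)
try: rim(c,319,235,.062)
except Exception as e: print(e)
```

```text
t 7.8 tcp [0.3992 0.2408 0.1965] w 0.999 F [-0.1  0.6 -0.1] grip 0.0 -> d [-3.000e-04  1.000e-04  1.665e-01] rot [ 0.01 -0.01  0.03]
attempt to get argmax of an empty sequence
```

View pics/w3.png

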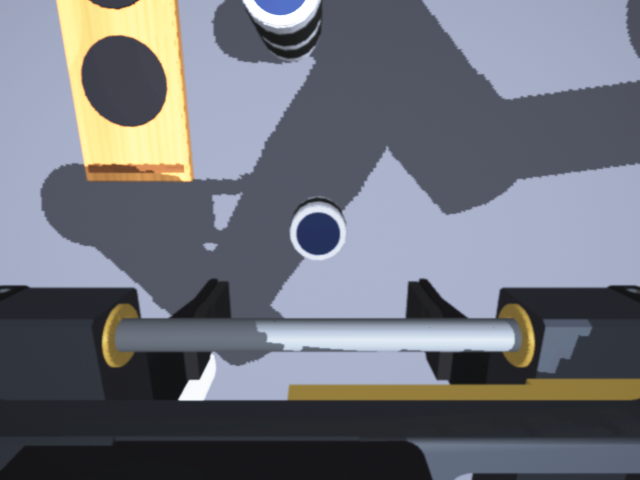

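The wrist view shows lens_b, in shadow, centred at (318,233) and pad P1 at (124,81).

Run:
```python
from h import *
c=cap('wrist')
print(onplane(c,318.3,232.5,.062).round(4),np.nanmedian(cloud(c)[230:237,315:322,2]).round(4)); pad(c,124,81)
go(.399,.241,.03)
```

```text
[0.3981 0.2408 0.062 ] 0.0629
pad [123.8  81.5] [78.6 93.3] [0.585  0.1375 0.015 ]
t 7.85 tcp [0.3993 0.2405 0.1965] w 1.004 F [ 1.2 -0.3 -0.8] grip 0.0 -> d [-0.0006  0.0002  0.1665] rot [ 0.01 -0.02 -0.02]
```

Call:
tcp_steps(steps="1 0 0 0.04 0 0 0\n1 0 0 0.085 0 0 0\n1 0 0 0.125 0 0 0\n1 0 0 0.152 0 0 0\n1 0 0 0.164 0 0 0\n1 0 0 0.167 0 0 0\n1 0 0 0.167 0 0 0")

```text
time_s: 8.55
tcp_pos: [0.3996, 0.2406, 0.0294]
ee_rot: [[0.126, -0.992, -0.0], [-0.992, -0.126, -0.001], [0.001, 0.0, -1.0]]
wrist_force: [0.3, -0.0, -0.3]
gripper_width: 1.001
gripper_force: 0.0
```

Call:
tcp_steps(steps="0 0 0 0 0 0 0\n0 0 0 0 0 0 0\n0 0 0 0 0 0 0\n0 0 0 0 0 0 0\n0 0 0 0 0 0 0\n0 0 0 0 0 0 0\n0 0 0 0 0 0 0\n0 0 0 0 0 0 0")

```text
time_s: 9.35
tcp_pos: [0.3991, 0.2413, 0.0298]
ee_rot: [[0.128, -0.992, 0.0], [-0.992, -0.128, 0.0], [-0.0, -0.0, -1.0]]
wrist_force: [-1.4, 0.2, 4.4]
gripper_width: 0.592
gripper_force: 30.0
```

Call:
tcp_steps(steps="0 0 0 -0.02 0 0 0\n0 0 0 -0.05 0 0 0\n0 0 0 -0.09 0 0 0\n0 0 0 -0.12 0 0 0\n0 0 0 -0.14 0 0 0\n0 0 0 -0.14 0 0 0")

```text
time_s: 9.95
tcp_pos: [0.4001, 0.2423, 0.1719]
ee_rot: [[0.128, -0.992, 0.004], [-0.992, -0.128, 0.005], [-0.004, -0.005, -1.0]]
wrist_force: [-0.4, 0.0, -1.4]
gripper_width: 0.591
gripper_force: 30.0
```

```bash
python3 -c "
from h import *
go(.6105,-.0508,.17)"
```

```text
t 9.95 tcp [0.4001 0.2423 0.1719] w 0.591 F [-0.4  0.  -1.4] grip 30.0 -> d [ 0.3177 -0.1712  0.0014] rot [-0.27  0.23  0.05]
```

Call:
tcp_steps(steps="0 0.03 -0.016 0 0 0 0\n0 0.07 -0.038 0 0 0 0\n0 0.11 -0.06 0 0 0 0\n0 0.15 -0.082 0 0 0 0\n0 0.19 -0.103 0 0 0 0\n0 0.23 -0.125 0 0 0 0\n0 0.27 -0.147 0 0 0 0\n0 0.3 -0.163 0 0 0 0")

```text
time_s: 10.75
tcp_pos: [0.599, -0.0379, 0.1666]
ee_rot: [[0.126, -0.992, -0.004], [-0.992, -0.126, -0.0], [-0.0, 0.004, -1.0]]
wrist_force: [-0.1, 0.4, -1.7]
gripper_width: 0.592
gripper_force: 30.0
```

Call:
tcp_steps(steps="0 0.016 -0.009 0 0 0 0\n0 0.016 -0.009 0.03 0 0 0\n0 0.016 -0.009 0.06 0 0 0\n0 0.016 -0.009 0.08 0 0 0\n0 0.016 -0.009 0.09 0 0 0\n0 0.016 -0.009 0.09 0 0 0")

```text
time_s: 11.35
tcp_pos: [0.6081, -0.0505, 0.0764]
ee_rot: [[0.127, -0.992, -0.006], [-0.992, -0.127, -0.001], [-0.0, 0.006, -1.0]]
wrist_force: [0.2, 0.3, -1.3]
gripper_width: 0.594
gripper_force: 30.0
```

```bash
python3 -c "
from h import *
go(.6105,-.0508,.045)"
```

```text
t 11.35 tcp [ 0.6081 -0.0505  0.0764] w 0.594 F [ 0.2  0.3 -1.3] grip 30.0 -> d [ 0.0006 -0.0025  0.0314] rot [0.35 0.01 0.01]
```

Call:
tcp_steps(steps="0 0 0 0.01 0 0 0\n0 0 0 0.02 0 0 0\n0 0 0 0.026 0 0 0\n0 0 0 0.028 0 0 0\n0 0 0 0.028 0 0 0\n0 0 0 0.028 0 0 0")

```text
time_s: 11.95
tcp_pos: [0.6103, -0.0503, 0.052]
ee_rot: [[0.128, -0.992, 0.001], [-0.992, -0.128, 0.0], [0.0, -0.001, -1.0]]
wrist_force: [0.1, -1.1, -2.2]
gripper_width: 0.594
gripper_force: 30.0
```

```bash
python3 -c "
from h import *
go(.6105,-.0508,.045)"
```

```text
t 11.95 tcp [ 0.6103 -0.0503  0.052 ] w 0.594 F [ 0.1 -1.1 -2.2] grip 30.0 -> d [ 0.0006 -0.0001  0.007 ] rot [-0.05 -0.01  0.04]
```

Call:
tcp_steps(steps="0 0 0 0.002 0 0 0\n0 0 0 0.004 0 0 0\n0 0 0 0.006 0 0 0\n0 0 0 0.007 0 0 0\n0 0 0 0.007 0 0 0\n0 0 0 0.007 0 0 0")

```text
time_s: 12.55
tcp_pos: [0.6099, -0.0503, 0.0449]
ee_rot: [[0.128, -0.992, -0.0], [-0.992, -0.128, -0.0], [0.0, 0.0, -1.0]]
wrist_force: [-1.2, 0.4, 2.4]
gripper_width: 0.595
gripper_force: 30.0
```

```bash
python3 -c "
from h import *
go(.6105,-.0508,.045)"
```

```text
t 12.55 tcp [ 0.6099 -0.0503  0.0449] w 0.595 F [-1.2  0.4  2.4] grip 30.0 -> d [ 0.0006 -0.0006 -0.0001] rot [ 0.01 -0.    0.04]
```

Call:
tcp_steps(steps="0.5 0 0 0 0 0 0\n1 0 0 0 0 0 0\n1 0 0 0 0 0 0\n1 0 0 0 0 0 0\n1 0 0 0 0 0 0\n1 0 0 -0.03 0 0 0\n1 0 0 -0.08 0 0 0\n1 0 0 -0.12 0 0 0")

```text
time_s: 13.35
tcp_pos: [0.6104, -0.0504, 0.1666]
ee_rot: [[0.128, -0.992, 0.001], [-0.992, -0.128, -0.0], [0.001, -0.001, -1.0]]
wrist_force: [0.3, -0.4, -0.3]
gripper_width: 0.993
gripper_force: 0.0
```

Call:
tcp_steps(steps="1 0.02 0.03 -0.035 0 0 0\n1 0.045 0.067 -0.05 0 0 0\n1 0.07 0.104 -0.05 0 0 0\n1 0.095 0.14 -0.05 0 0 0\n1 0.12 0.178 -0.05 0 0 0\n1 0.145 0.215 -0.05 0 0 0\n1 0.17 0.252 -0.05 0 0 0\n1 0.17 0.252 -0.05 0 0 0")

```text
time_s: 14.15
tcp_pos: [0.378, -0.2529, 0.2147]
ee_rot: [[0.122, -0.992, -0.001], [-0.992, -0.122, 0.0], [-0.0, 0.001, -1.0]]
wrist_force: [0.5, 0.3, 0.2]
gripper_width: 1.0
gripper_force: 0.0
```

Run:
```python
from h import *
c=cap('wrist','w4.png')
go(.382,-.251,.052)
```

```text
t 14.2 tcp [ 0.38   -0.2522  0.2149] w 1.002 F [0.8 0.4 0.4] grip 0.0 -> d [-0.001  -0.002   0.1629] rot [-0.04 -0.01 -0.19]
```

View pics/w4.png

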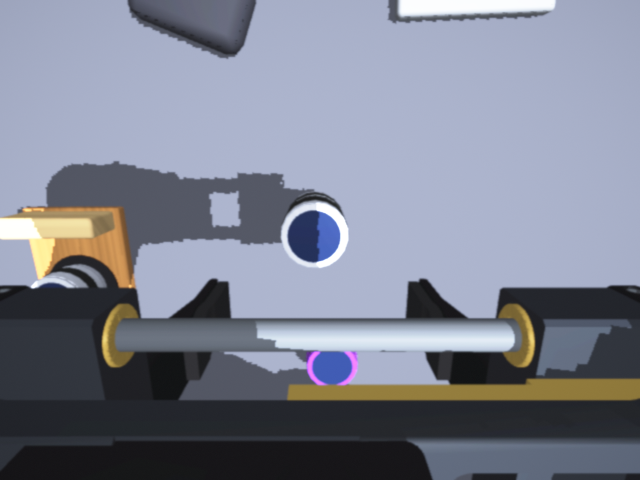

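The wrist view shows lens_c at (314.5,234) and the purple look-alike at (332,366), clear of the fingers.

Run:
```python
from h import *
c=cap('wrist')
print(onplane(c,314.5,234,.084).round(4),np.nanmedian(cloud(c)[230:237,312:319,2]).round(4))
go(.381,-.251,.052)
```

```text
[ 0.3822 -0.2514  0.084 ] 0.0849
t 14.25 tcp [ 0.3813 -0.2517  0.2149] w 1.001 F [-0.6  0.2  0.3] grip 0.0 -> d [-0.0008  0.0004  0.1629] rot [-0.07 -0.03 -0.08]
```

Call:
tcp_steps(steps="1 0 0 0.04 0 0 0\n1 0 0 0.085 0 0 0\n1 0 0 0.125 0 0 0\n1 0 0 0.15 0 0 0\n1 0 0 0.16 0 0 0\n1 0 0 0.163 0 0 0\n1 0 0 0.163 0 0 0")

```text
time_s: 14.95
tcp_pos: [0.383, -0.251, 0.0521]
ee_rot: [[0.129, -0.992, 0.001], [-0.992, -0.129, -0.001], [0.001, -0.001, -1.0]]
wrist_force: [-0.9, -0.2, 0.2]
gripper_width: 1.0
gripper_force: 0.0
```

Call:
tcp_steps(steps="0 0 0 0 0 0 0\n0 0 0 0 0 0 0\n0 0 0 0 0 0 0\n0 0 0 0 0 0 0\n0 0 0 0 0 0 0\n0 0 0 0 0 0 0\n0 0 0 0 0 0 0\n0 0 0 0 0 0 0")

```text
time_s: 15.75
tcp_pos: [0.3815, -0.2512, 0.052]
ee_rot: [[0.128, -0.992, -0.0], [-0.992, -0.128, -0.0], [0.0, 0.0, -1.0]]
wrist_force: [-2.9, 0.2, 6.1]
gripper_width: 0.689
gripper_force: 30.0
```

Call:
tcp_steps(steps="0 0 0 -0.02 0 0 0\n0 0 0 -0.05 0 0 0\n0 0 0 -0.09 0 0 0\n0 0 0 -0.12 0 0 0\n0 0 0 -0.14 0 0 0\n0 0 0 -0.14 0 0 0")

```text
time_s: 16.35
tcp_pos: [0.3832, -0.2513, 0.1935]
ee_rot: [[0.128, -0.992, 0.006], [-0.992, -0.128, -0.001], [0.002, -0.006, -1.0]]
wrist_force: [-0.0, -0.3, -4.5]
gripper_width: 0.679
gripper_force: 30.0
```

```bash
python3 -c "
from h import *
go(.5985,.0437,.19)"
```

```text
t 16.35 tcp [ 0.3832 -0.2513  0.1935] w 0.679 F [-0.  -0.3 -4.5] grip 30.0 -> d [-0.2651 -0.2512  0.0044] rot [-0.32 -0.12  0.04]
```

Call:
tcp_steps(steps="0 -0.02 -0.019 0 0 0 0\n0 -0.053 -0.05 0 0 0 0\n0 -0.086 -0.082 0 0 0 0\n0 -0.119 -0.114 0 0 0 0\n0 -0.152 -0.145 0 0 0 0\n0 -0.185 -0.177 0 0 0 0\n0 -0.218 -0.208 0 0 0 0\n0 -0.25 -0.238 0 0 0 0")

```text
time_s: 17.15
tcp_pos: [0.5854, 0.0291, 0.1882]
ee_rot: [[0.127, -0.992, -0.005], [-0.992, -0.127, -0.0], [-0.0, 0.005, -1.0]]
wrist_force: [0.6, -0.9, -3.3]
gripper_width: 0.685
gripper_force: 30.0
```

Call:
tcp_steps(steps="0 -0.0145 -0.0145 0 0 0 0\n0 -0.0145 -0.0145 0.03 0 0 0\n0 -0.0145 -0.0145 0.06 0 0 0\n0 -0.0145 -0.0145 0.09 0 0 0\n0 -0.0145 -0.0145 0.105 0 0 0\n0 -0.0145 -0.0145 0.112 0 0 0\n0 -0.0145 -0.0145 0.112 0 0 0\n0 -0.0145 -0.0145 0.112 0 0 0")

```text
time_s: 17.95
tcp_pos: [0.5987, 0.0436, 0.0795]
ee_rot: [[0.128, -0.992, 0.0], [-0.992, -0.128, -0.0], [0.0, -0.0, -1.0]]
wrist_force: [0.4, 0.1, -4.0]
gripper_width: 0.683
gripper_force: 30.0
```

```bash
python3 -c "
from h import *
go(.5985,.0437,.067)"
```

```text
t 17.95 tcp [0.5987 0.0436 0.0795] w 0.683 F [ 0.4  0.1 -4. ] grip 30.0 -> d [-0.0001  0.0002  0.0125] rot [-0.02 -0.01  0.04]
```

Call:
tcp_steps(steps="0 0 0 0.004 0 0 0\n0 0 0 0.007 0 0 0\n0 0 0 0.009 0 0 0\n0 0 0 0.011 0 0 0\n0 0 0 0.012 0 0 0\n0 0 0 0.0125 0 0 0\n0 0 0 0.0125 0 0 0")

```text
time_s: 18.65
tcp_pos: [0.5985, 0.0435, 0.0671]
ee_rot: [[0.128, -0.992, 0.0], [-0.992, -0.128, 0.0], [0.0, -0.0, -1.0]]
wrist_force: [-0.2, -0.1, -3.8]
gripper_width: 0.682
gripper_force: 30.0
```

```bash
python3 -c "
from h import *
go(.5985,.0437,.067)"
```

```text
t 18.65 tcp [0.5985 0.0435 0.0671] w 0.682 F [-0.2 -0.1 -3.8] grip 30.0 -> d [-0.0002 -0.0001  0.0001] rot [-0.01 -0.    0.03]
```

Not touching yet, so I'll lower it 1 mm further.

Call:
tcp_steps(steps="0 0 0 0.0005 0 0 0\n0 0 0 0.001 0 0 0\n0 0 0 0.001 0 0 0")

```text
time_s: 18.95
tcp_pos: [0.5985, 0.0435, 0.067]
ee_rot: [[0.128, -0.992, 0.001], [-0.992, -0.128, -0.0], [0.0, -0.001, -1.0]]
wrist_force: [-2.8, 0.3, 4.4]
gripper_width: 0.681
gripper_force: 30.0
```

```bash
python3 -c "
from h import *
go(.5985,.0437,.067)"
```

```text
t 18.95 tcp [0.5985 0.0435 0.067 ] w 0.681 F [-2.8  0.3  4.4] grip 30.0 -> d [-0.0002  0.      0.    ] rot [-0.03 -0.01  0.05]
```

Call:
tcp_steps(steps="0.5 0 0 0 0 0 0\n1 0 0 0 0 0 0\n1 0 0 0 0 0 0\n1 0 0 0 0 0 0\n1 0 0 0 0 0 0\n1 0 0 -0.04 0 0 0\n1 0 0 -0.09 0 0 0\n1 0 0 -0.13 0 0 0")

```text
time_s: 19.75
tcp_pos: [0.599, 0.0435, 0.1985]
ee_rot: [[0.128, -0.992, 0.002], [-0.992, -0.128, -0.0], [0.0, -0.002, -1.0]]
wrist_force: [0.1, -0.2, 0.4]
gripper_width: 0.998
gripper_force: 0.0
```

Call:
tcp_steps(steps="1 -0.005 0.015 -0.045 0 0 0\n1 -0.019 0.056 -0.06 0 0 0\n1 -0.033 0.097 -0.06 0 0 0\n1 -0.045 0.133 -0.06 0 0 0\n1 -0.05 0.149 -0.06 0 0 0\n1 -0.05 0.149 -0.06 0 0 0\n1 -0.05 0.149 -0.06 0 0 0")

```text
time_s: 20.45
tcp_pos: [0.4447, 0.0743, 0.2565]
ee_rot: [[0.128, -0.992, 0.002], [-0.992, -0.128, 0.001], [-0.0, -0.002, -1.0]]
wrist_force: [0.7, 0.4, -0.5]
gripper_width: 1.002
gripper_force: 0.0
```

Run:
```python
from h import *
c=cap('wrist','w5.png')
go(.444,.0745,.075)
```

```text
t 20.5 tcp [0.4451 0.0743 0.2562] w 1.0 F [ 0.8 -0.7 -0.2] grip 0.0 -> d [-0.0004  0.0012  0.1812] rot [-0.05  0.    0.04]
```

View pics/w5.png

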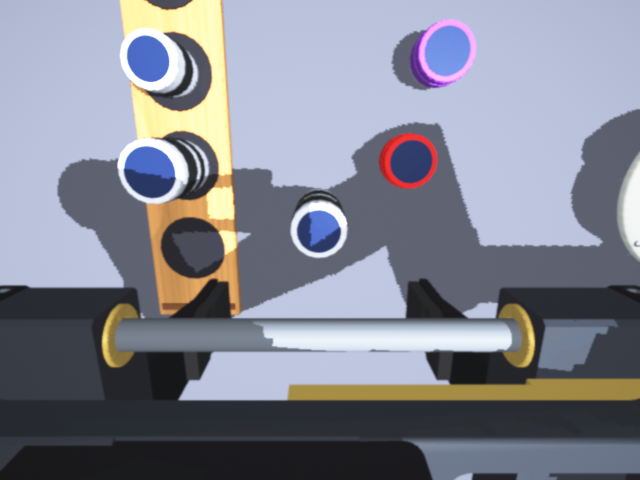

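The wrist view shows lens_d at (319,230), c and b standing upright on their pads at the left, and P1 empty at (193,247).

Run:
```python
from h import *
c=cap('wrist')
p=onplane(c,319,230.5,.108);print(p.round(4),np.nanmedian(cloud(c)[227:234,316:323,2]).round(4))
go(p[0],p[1],.075)
```

```text
[0.4433 0.0759 0.108 ] 0.1088
t 20.55 tcp [0.4452 0.0742 0.256 ] w 1.002 F [ 0.7  0.  -0.3] grip 0.0 -> d [-0.0019  0.0017  0.181 ] rot [-0.01 -0.01  0.01]
```

Call:
tcp_steps(steps="1 0 0.001 0.04 0 0 0\n1 0 0.001 0.085 0 0 0\n1 0 0.001 0.125 0 0 0\n1 0 0.001 0.155 0 0 0\n1 0 0.001 0.175 0 0 0\n1 0 0.001 0.181 0 0 0\n1 0 0.001 0.181 0 0 0")

```text
time_s: 21.25
tcp_pos: [0.4436, 0.0737, 0.0741]
ee_rot: [[0.127, -0.992, -0.002], [-0.992, -0.127, -0.001], [0.001, 0.002, -1.0]]
wrist_force: [0.4, -1.1, -0.4]
gripper_width: 1.002
gripper_force: 0.0
```

Call:
tcp_steps(steps="1 -0.001 0 0 0 0 0\n0 -0.001 0 0 0 0 0\n0 -0.001 0 0 0 0 0\n0 -0.001 0 0 0 0 0\n0 -0.001 0 0 0 0 0\n0 -0.001 0 0 0 0 0\n0 -0.001 0 0 0 0 0\n0 -0.001 0 0 0 0 0")

```text
time_s: 22.05
tcp_pos: [0.4438, 0.0752, 0.0754]
ee_rot: [[0.128, -0.992, 0.001], [-0.992, -0.128, 0.0], [-0.0, -0.001, -1.0]]
wrist_force: [0.6, -0.1, 1.2]
gripper_width: 0.611
gripper_force: 30.0
```

Call:
tcp_steps(steps="0 0 0 0 0 0 0\n0 0 0 -0.02 0 0 0\n0 0 0 -0.05 0 0 0\n0 0 0 -0.08 0 0 0\n0 0 0 -0.1 0 0 0\n0 0 0 -0.1 0 0 0\n0 0 0 -0.1 0 0 0")

```text
time_s: 22.75
tcp_pos: [0.4416, 0.0746, 0.1735]
ee_rot: [[0.127, -0.992, -0.003], [-0.992, -0.127, -0.0], [-0.0, 0.003, -1.0]]
wrist_force: [0.8, -0.9, -3.9]
gripper_width: 0.611
gripper_force: 30.0
```

```bash
python3 -c "
from h import *
go(.5863,.138,.175)"
```

```text
t 22.75 tcp [0.4416 0.0746 0.1735] w 0.611 F [ 0.8 -0.9 -3.9] grip 30.0 -> d [-0.0446 -0.1516 -0.002 ] rot [ 0.19  0.01 -0.02]
```

Call:
tcp_steps(steps="0 -0.008 -0.028 0 0 0 0\n0 -0.018 -0.062 0 0 0 0\n0 -0.028 -0.096 0 0 0 0\n0 -0.037 -0.126 0 0 0 0\n0 -0.044 -0.15 0 0 0 0\n0 -0.044 -0.15 0.02 0 0 0\n0 -0.044 -0.15 0.045 0 0 0\n0 -0.044 -0.15 0.065 0 0 0")

```text
time_s: 23.55
tcp_pos: [0.5838, 0.1368, 0.105]
ee_rot: [[0.126, -0.992, -0.008], [-0.992, -0.126, -0.003], [0.002, 0.008, -1.0]]
wrist_force: [-0.5, -0.1, -3.2]
gripper_width: 0.612
gripper_force: 30.0
```

Call:
tcp_steps(steps="0 0 0 0.006 0 0 0\n0 0 0 0.01 0 0 0\n0 0 0 0.01 0 0 0\n0 0 0 0.01 0 0 0\n0 0 0 0.01 0 0 0")

```text
time_s: 24.05
tcp_pos: [0.5869, 0.138, 0.1012]
ee_rot: [[0.128, -0.992, 0.002], [-0.992, -0.128, 0.001], [-0.001, -0.002, -1.0]]
wrist_force: [-1.0, -0.6, -4.1]
gripper_width: 0.611
gripper_force: 30.0
```

```bash
python3 -c "
from h import *
go(.5863,.138,.09)"
```

```text
t 24.05 tcp [0.5869 0.138  0.1012] w 0.611 F [-1.  -0.6 -4.1] grip 30.0 -> d [-0.0001  0.0006  0.0112] rot [-0.12  0.04  0.04]
```

Call:
tcp_steps(steps="0 0 0 0.004 0 0 0\n0 0 0 0.007 0 0 0\n0 0 0 0.009 0 0 0\n0 0 0 0.01 0 0 0\n0 0 0 0.0105 0 0 0\n0 0 0 0.011 0 0 0\n0 0 0 0.011 0 0 0")

```text
time_s: 24.75
tcp_pos: [0.5862, 0.1376, 0.0904]
ee_rot: [[0.128, -0.992, 0.0], [-0.992, -0.128, -0.0], [0.0, -0.0, -1.0]]
wrist_force: [-1.8, -0.2, 4.3]
gripper_width: 0.614
gripper_force: 30.0
```

```bash
python3 -c "
from h import *
go(.5863,.138,.09)"
```

```text
t 24.75 tcp [0.5862 0.1376 0.0904] w 0.614 F [-1.8 -0.2  4.3] grip 30.0 -> d [-0.0004 -0.0001  0.0004] rot [-0.01 -0.02  0.06]
```

Contact. I'll release, rise and back off toward the robot for a final look.

Call:
tcp_steps(steps="0.5 0 0 0 0 0 0\n1 0 0 0 0 0 0\n1 0 0 0 0 0 0\n1 0 0 0 0 0 0\n1 0 0 0 0 0 0\n1 0 0 -0.03 0 0 0\n1 0 0 -0.07 0 0 0\n1 0 0 -0.11 0 0 0")

```text
time_s: 25.55
tcp_pos: [0.5861, 0.1376, 0.1998]
ee_rot: [[0.128, -0.992, -0.001], [-0.992, -0.128, -0.001], [0.001, 0.001, -1.0]]
wrist_force: [1.2, 0.5, 0.6]
gripper_width: 0.995
gripper_force: 0.0
```

Call:
tcp_steps(steps="1 0 0 -0.04 0 0 0\n1 0.04 0.02 -0.08 0 0 0\n1 0.08 0.04 -0.08 0 0 0\n1 0.12 0.08 -0.08 0 0 0\n1 0.16 0.12 -0.08 0 0 0\n1 0.2 0.15 -0.08 0 0 0\n1 0.2 0.19 -0.08 0 0 0\n1 0.2 0.2 -0.08 0 0 0")

```text
time_s: 26.35
tcp_pos: [0.4095, -0.088, 0.2791]
ee_rot: [[0.124, -0.992, -0.0], [-0.992, -0.124, 0.001], [-0.001, 0.0, -1.0]]
wrist_force: [0.7, 0.9, 0.5]
gripper_width: 1.0
gripper_force: 0.0
```

Run:
```python
from h import *
c=cap('top','t6.png');s=cap('scene','s6.png')
a=c['pixels'][120:330,130:510];b=s['pixels'][120:400,130:510]
cv2.imwrite('pics/fin.png',np.vstack([a,b])[:,:,::-1])
go(.4,0,.28)
```

```text
t 26.45 tcp [ 0.4123 -0.0867  0.2798] w 0.998 F [0.6 0.6 0.3] grip 0.0 -> d [-0.0875  0.0012 -0.0002] rot [-0.13  0.01 -0.03]
```

View pics/fin.png

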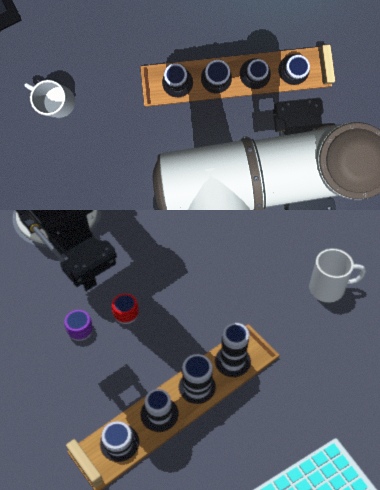

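The combined picture shows all four lenses upright on their pads, rising in height away from the block: a at (117,437), b at (158,402), c at (197,367), d at (235,335). The mug and look-alikes haven't moved. One numeric check of the centring before handing in.

Run:
```python
from h import *
for n in('top','scene'):
    P=cloud(cap(n)).reshape(-1,3)
    for k,h,x,y in(('a',.057,.6225,-.1447),('b',.077,.6105,-.0505),('c',.099,.5985,.0438),('d',.123,.5863,.138)):
        q=P[(abs(P[:,2]-h)<.006)&(np.hypot(P[:,0]-x,P[:,1]-y)<.045)]
        (cx,cy),r=cv2.minEnclosingCircle(q[:,:2].astype(np.float32));print(n,k,len(q),'offset mm',round((cx-x)*1e3,1),round((cy-y)*1e3,1),'r',round(r*1e3,1))
```

```text
top a 432 offset mm 0.9 -0.4 r 27.6
top b 349 offset mm -0.1 1.2 r 24.8
top c 493 offset mm 1.0 1.0 r 28.8
top d 415 offset mm 1.1 1.1 r 25.8
scene a 663 offset mm 0.1 -2.1 r 28.3
scene b 496 offset mm 0.0 -0.2 r 25.3
scene c 646 offset mm -0.8 -1.5 r 29.5
scene d 492 offset mm 0.8 -1.3 r 26.5
```

All are within about 2 mm of their pad centres.

```bash
python3 -c "
from station import workorder
print(workorder.finish_job())"
```

```text
the job is handed in; nothing more can be done
None
```

The job is handed in at about 27 s of the 96 s allowed: all four lenses stand upright on their pads, a, b, c, d from the end block outward, each within about 2 mm of its pad centre, with the mug and look-alikes left where they were.

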